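Take the round pail down from its hook

ROBOT

A 6-joint arm with a two-finger parallel gripper is mounted at the origin on the work surface. World frame = base frame: x ahead of the robot, y to its left, z up, the work surface at z = 0. Lengths are in mm, angles in rad, forces in N, time in s.
With the tool pointing down it reaches from about 300 to 775 mm from the base axis. Payload 14.6 kg.
Tool frame: the origin (TCP) lies at the very end of the fingers, on their centre line; the grasp point (between the pads) lies 19 mm behind it; z points along the fingers, y is the line along which they close (so a half turn about z gives the same grasp; the last joint's range is limited). The gripper opens to 94 mm and grips with 3 to 60 N. Pads are 16 mm wide; open, the fingers measure 119 mm over their backs; the gripper's body (75 mm by 177 mm) begins 78 mm behind the grasp point.
Start: joints at [1.046, 0.3, 1.521, -0, 1.321, -0.067], TCP at [243.082, 493.356, 173.146] pointing down, gripper open.
Joint ranges: [-3.03, 3.03], [-0.79, 2.21], [0.23, 2.52], [-1.04, 4.18], [0, 3.07], [-2.55, 2.55]. Speed limits (rad/s): [2.22, 2.22, 2.57, 3.14, 3.14, 3.14].

INTERFACE

Orientations are given as [roll, pitch, yaw] about the fixed x, y, z axes, in that order (R = Rz(yaw) Ry(pitch) Rx(roll)).
In Python, from cell import manip gives the robot as it stands.
- The arm moves only by the tool servo_tool, never from a script. Its argument "motion" is a list that holds one entry, the list of rows, each a list of 7 numbers: the shift along the world's x, y, z as a fraction of full scale, then the turn, a rotation vector about the world's x, y, z as a fraction of full scale, then the closure, from 0 (fully open) to 1 (shut). In form: [[[x, y, z, rx, ry, rz, gripper], ...]]. A call has 1 to 10 rows; each row is the pose to reach, as a shift and turn from the pose commanded when the call began, turning the shorter way round; what a row does not reach only later rows make up. Full scale, the value 1, is 0.5 m for a shift and pi rad for a turn. A row lasts 1/10 s, in which the tool goes at most 50 mm and 8.59 degrees, less where a joint would pass 70% of its speed; a pose out of reach is approached as far as the arm can. A call with a number of a shift or a turn outside -1 to 1 is refused whole. A call with a gripper value outside its range is refused whole. The fingers move at their own pace and stop on an object; "newtons" is the grip in N (left out, the last holds). Time passes only in rows, so rows that repeat a pose let the fingers close. It gives the time, the measured TCP pose, the force, the opening and the grip force at its end, in the units of the state.
- manip.read_state(): the state, without advancing time (a new reading comes with each control period).
- manip.camera(name): name is "scene" or "top"; returns a dict with "frame" (400x640x3 uint8, red, green, blue), "range_z" (400x640 float32, mm along the optical axis (not along the pixel's ray), 0 where there is no reading), "vfov" (degrees; the focal length in pixels is half the picture's height over the tangent of half this angle, whatever the lens; pixels are square), "cx", "cy" (the principal point, pixels), "k1" (the pictures are not rectified: a ray, as slopes to the right and down, at radius r is drawn at 1 + k1 r^2 times it, then the intrinsics apply), "cam_to_world" (4x4, takes a point from camera to world coordinates). Camera axes: x right, y down, z forward; pixel columns grow to the right and rows downward; lengths in mm; the calibration is good to about 2 mm. A picture is of the moment at which its call begins.
- manip.sign_off(): hands the job in; it is judged then, once.
The state is a dict: "clock": time; "joints": joint angles; "qd": joint speeds; "effort": joint torques, N m; "eef_pos": TCP position; "eef_rot": TCP orientation; "wrist_force": force on the tool from outside, world axes, zero at the start; "moment": the same for the moment, N m; "finger_gap": finger opening in mm; "finger_force": force on a finger pad.
Only numpy, scipy, OpenCV 4.12 (cv2) and the standard library are available. Lean on these libraries where they do the work, as an engineer would, in place of code of your own. Each camera call takes 0.05 s, during which the arm holds its last target. There are 200 camera calls.

TASK

Take the round metal pail down from its hook: hold it by its wooden grip, lift it past the hook's upturned tip and draw it away, then set it down gently and upright in the middle of the round wooden board and let go. Leave the square pail hanging undisturbed on its own stand.

Things in the scene. Friction and masses are not known exactly. Their poses are not given: they have to be found in the camera images.
- round_pail: Hanging round bare-metal pail, about 250 g, 128 mm wide, foot 104 mm, 80 mm tall. Origin: centre of its underside, z up. Thin rods at y = +62 and -62 mm carry a wooden grip bar along its y axis: 14 by 14 mm, 130 mm long, centre line 150 mm above the origin. The hook holds the bar's middle: pinch it from above at y = +35 or -35 mm, fingers closing along the pail's x axis.
- round_stand: Fixed dark steel stand of the round pail, 295 mm tall. Origin: on the counter under its post. The hook, an 8 mm rod at y = 0, points to -x: a trough at x = -95 to -130 mm carries the bar (rod's upper side at z = 250 mm), then a tip at x = -137 mm rises to z = 284 mm: lift over 34 mm, then draw to -x. The pail starts with its origin at (-112, 0, 107) mm, axes parallel to the stand's.
- round_board: Round chopping board of light wood flat on the counter, 190 mm across, 18 mm thick; it cannot move. Origin: centre of its underside, so its top is 18 mm above the origin. z up.
- square_pail: The bystander to leave alone: a square bare-metal pail, 116 by 124 mm, 80 mm tall, with the same rods and grip bar, hanging at the same height on an identical stand on the other side of the board. Origin: centre of its underside, z up.

How it is judged:
By the outcome, as a careful person would: the job done as asked, in the order asked, and still so for the second after the job is handed in, with the robot touching nothing.
It also fails if it takes over 38 s, if anything falls off the work surface, if the arm or the gripper's body presses on something with over 40 N, if the wrist force passes 120 N, or if a joint passes its speed limit or range.

## Working session

There is one attempt and no reset: what is moved stays moved. The work goes in short steps, Python scripts to look and compute and a tool call to move; the robot and the scene stay as the last step left them, time stands still between calls to the robot, and variables do not carry over. Pictures are saved under pics/ and viewed, at most 10 in all, crops included, and the job is handed in when it is done.

Besides the shell and the picture viewer there is one more tool, called after ">>>" in YAML: its name, and indented under it one key for each argument. servo_tool: Moves the arm, as the interface text tells. Its arguments: {"type":"object","properties":{"motion":{"type":"array"},"newtons":{"type":"number"}},"required":["motion"]}

```bash
mkdir -p pics
cat > h.py <<'E'
import numpy as np, cv2
from cell import manip
def snap(n):
    c=manip.camera(n); np.savez(''+n+'.npz',**c); return c
def pts(c):
    H,W=c['range_z'].shape; f=H/2/np.tan(np.radians(c['vfov'])/2)
    v,u=np.mgrid[0:H,0:W]; K=np.array([[f,0,c['cx']],[0,f,c['cy']],[0,0,1.]])
    p=np.stack([u,v],-1).reshape(-1,1,2).astype(float)
    d=((p-[c['cx'],c['cy']])/f); s=d.copy()
    for _ in range(20): s=d/(1+c['k1']*(s**2).sum(-1,keepdims=True))
    z=c['range_z'].reshape(-1,1)
    P=np.hstack([s[:,0]*z,z,np.ones_like(z)]); 
    P=(P@np.array(c['cam_to_world']).T)[:,:3].reshape(H,W,3); P[c['range_z']<=0]=np.nan
    return P
E
python3 - <<'E'
from h import *
for n in('scene','top'):
    c=snap(n); cv2.imwrite(f'pics/{n}0.png',c['frame'][...,::-1]); print(c['k1'],c['cam_to_world'])
print(manip.read_state())
E
```

```text
-0.03889551092092942 [[-1.41126295e-01  6.57734395e-01 -7.39911370e-01  1.25501906e+03]
 [ 9.89808884e-01  7.93859748e-02 -1.18221152e-01  1.19569162e+02]
 [-1.90195325e-02 -7.49054960e-01 -6.62234795e-01  7.15479494e+02]
 [ 0.00000000e+00  0.00000000e+00  0.00000000e+00  1.00000000e+00]]
-0.10383391477489806 [[-1.58989517e-02 -9.90840174e-01  1.34100606e-01  3.94948425e+02]
 [-9.99873278e-01  1.58635501e-02 -1.33253843e-03  7.53019346e+00]
 [-8.06979077e-04 -1.34104798e-01 -9.90966827e-01  1.19987502e+03]
 [ 0.00000000e+00  0.00000000e+00  0.00000000e+00  1.00000000e+00]]
{'clock': 0.1, 'joints': array([ 1.04635299e+00,  3.00398447e-01,  1.52151868e+00,  8.11203991e-06,
        1.32068180e+00, -6.65839366e-02]), 'qd': array([ 0.00014125, -0.00203278, -0.00075947,  0.00099151,  0.00226996,
       -0.00018936]), 'effort': array([ 1.63185832e-03, -5.32641685e+01, -3.53282905e+01,  7.10629835e-02,
        2.35595932e-02, -5.94152448e-05]), 'eef_pos': array([242.97648082, 493.12582794, 172.65259157]), 'eef_rot': array([-3.14058913e+00, -7.47922118e-05,  2.68373120e+00]), 'wrist_force': array([-0.80829351,  0.32187152, -0.14420044]), 'moment': array([0.03086422, 0.00425551, 0.00212126]), 'finger_force': 0.0, 'finger_gap': 94.14401220311062}
```

View pics/scene0.png

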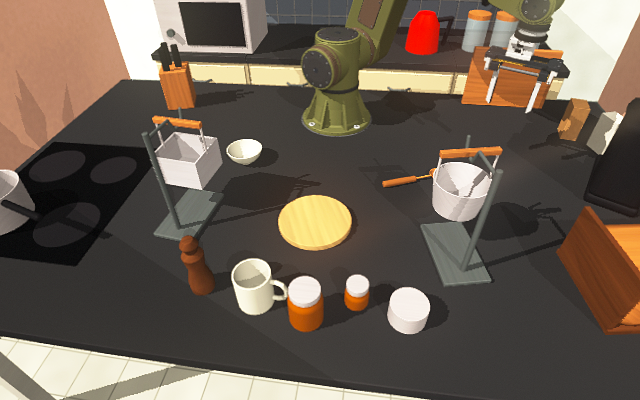

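View pics/top0.png

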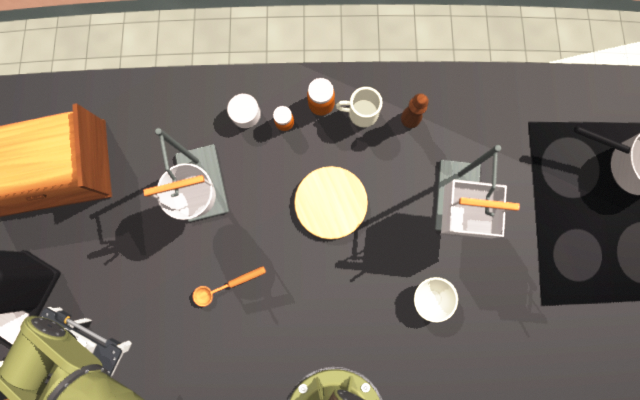

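The top view shows the round pail at (186,192) with its grip bar running from (145,192) to (203,179). Its hook comes from the post at (159,131), the board is at (331,203), and the square pail is at (478,208). In the scene view the round pail is on the right at (462,190).

Run:
```python
from h import *
c=dict(np.load('top.npz')); P=pts(c); hsv=cv2.cvtColor(c['frame'],cv2.COLOR_RGB2HSV)
print('counter z',P[250,300],P[50+200,400])
or_=(hsv[...,0]<22)&(hsv[...,1]>150)
def reg(m,u0,u1,v0,v1):
    r=np.zeros_like(m); r[v0:v1,u0:u1]=m[v0:v1,u0:u1]; return r
def bar(Q,nm):
    r=cv2.minAreaRect(Q[:,:2].astype(np.float32)); m=Q.mean(0); w,V=np.linalg.eigh(np.cov(Q[:,:2].T)); d=V[:,1]
    t=(Q[:,:2]-m[:2])@d; print(nm,len(Q),'mean',m,'mid',m[:2]+d*(t.max()+t.min())/2,'len',np.ptp(t),'dir',d,'rect',r,'z',np.percentile(Q[:,2],[5,50,95]))
bar(P[reg(or_&(P[...,2]>240)&(P[...,2]<285),130,215,165,205)],'top round')
bar(P[reg(or_&(P[...,2]>240)&(P[...,2]<285),440,530,185,220)],'top square')
B=P[reg((abs(P[...,2]-18)<8)&(hsv[...,1]>60)&(hsv[...,2]>120),285,380,160,245)]
print('board',cv2.minEnclosingCircle(B[:,:2].astype(np.float32)),B.mean(0))
m=reg((P[...,2]>275)&~or_,140,230,115,200); Q=P[m]; print('round post/tip',len(Q)); 
for v,u in np.argwhere(m)[::3]: print(u,v,P[v,u].round(),end=';')
Q=P[reg((abs(P[...,2]-187)<8),140,230,150,230)]; print('\nrim',cv2.minEnclosingCircle(Q[:,:2].astype(np.float32)))
c=dict(np.load('scene.npz')); S=pts(c); hsv=cv2.cvtColor(c['frame'],cv2.COLOR_RGB2HSV); o2=(hsv[...,0]<22)&(hsv[...,1]>150)
bar(S[reg(o2&(S[...,2]>235)&(S[...,2]<285),430,510,140,165)],'scene round')
B=S[reg((abs(S[...,2]-18)<6)&(hsv[...,1]>60)&(hsv[...,2]>120),260,370,180,260)]
print('board',cv2.minEnclosingCircle(B[:,:2].astype(np.float32)))
```

```text
counter z [4.26869306e+02 8.46523419e+01 2.86837029e-01] [ 4.22440781e+02 -1.76802384e+02  1.38415651e-01]
top round 112 mean [552.02562726 342.15800398 263.10111191] mid [553.65793885 334.02530637] len 129.158863136302 dir [-0.19678518  0.98044663] rect ((557.111083984375, 334.7198791503906), (14.33809757232666, 129.16500854492188), 11.249666213989258) z [259.74619507 263.19801177 265.67967732]
top square 84 mean [ 504.98003928 -323.2054477   260.92023592] mid [ 504.5160029  -326.41518407] len 122.11457293840326 dir [0.14308393 0.98971056] rect ((503.8564758300781, -326.1444396972656), (122.15228271484375, 9.111769676208496), 78.77363586425781) z [255.25291256 261.37723904 264.49674018]
board ((549.0010375976562, 2.4978435039520264), 94.94673156738281) [520.9419363    7.31733324  16.93697016]
round post/tip 217
157 128 [674. 361. 297.];156 129 [673. 365. 292.];159 129 [672. 358. 295.];156 130 [670. 365. 293.];159 130 [670. 358. 294.];162 130 [672. 355. 285.];157 131 [668. 362. 293.];160 131 [667. 355. 296.];163 131 [672. 355. 279.];157 132 [666. 362. 294.];160 132 [665. 355. 295.];1
[... 1273 characters left out ...]
;167 168 [591. 341. 283.];166 169 [590. 344. 282.];169 169 [590. 339. 277.];168 170 [587. 340. 282.];167 171 [586. 342. 280.];171 194 [537. 331. 283.];174 194 [538. 327. 277.];172 195 [535. 329. 284.];171 196 [532. 330. 285.];174 196 [533. 326. 279.];174 197 [532. 327. 275.];
rim ((557.600830078125, 334.6781005859375), 65.447998046875)
scene round 488 mean [563.98711547 331.72615857 259.2745802 ] mid [563.26726668 334.82786553] len 130.45853671675147 dir [-0.22607299  0.97411036] rect ((570.7757568359375, 336.6504211425781), (38.88274383544922, 130.45571899414062), 13.785079002380371) z [251.00237504 260.84878087 263.90215889]
board ((551.4127197265625, 3.056001663208008), 96.45506286621094)
```

Run:
```python
from h import *
a=cv2.imread('pics/top0.png')[110:250,120:260]; b=cv2.imread('pics/scene0.png')[120:260,410:550]
cv2.imwrite('pics/crop.png',cv2.resize(np.hstack([a,b]),(800,400),interpolation=2))
```

```text
(no output)
```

View pics/crop.png

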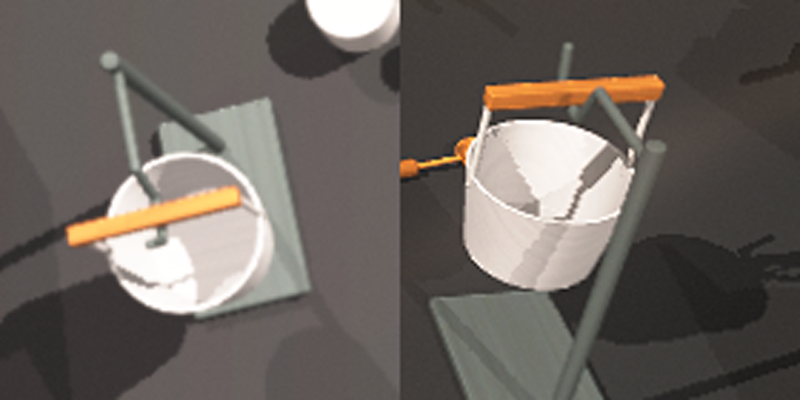

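The bar's middle is at about (557, 334.5, 257), with the pail yawed about 12°. The tip and rim positions agree with this. The board's centre is about (550, 2.5). I'll grip at y = -35 mm, which puts the TCP at (564, 300).

>>> servo_tool:
  motion:
    - [[0,-0.02,0.09,0,0,-0.04,0],[0.02,-0.06,0.18,0,0,-0.08,0],[0.06,-0.11,0.25,0,0,-0.12,0],[0.12,-0.16,0.29,0,0,-0.16,0],[0.2,-0.2,0.314,0,0,-0.2,0],[0.28,-0.24,0.314,0,0,-0.24,0],[0.36,-0.28,0.314,0,0,-0.288,0],[0.44,-0.31,0.314,0,0,-0.288,0],[0.52,-0.34,0.314,0,0,-0.288,0],[0.59,-0.37,0.314,0,0,-0.288,0]]
  newtons: 45

```text
clock: 1.1
eef_pos: [539.8, 307.2, 329.5]
eef_rot: [-3.141, 0.0, 1.779]
wrist_force: [0.6, 0.1, 0.6]
finger_gap: 94.2
finger_force: 0.0
```

>>> servo_tool:
  motion:
    - [[0.03,-0.01,0,0,0,0,0],[0.05,-0.016,0,0,0,0,0],[0.05,-0.016,0,0,0,0,0],[0.05,-0.016,0,0,0,0,0],[0.05,-0.016,0,0,0,0,0]]

```text
clock: 1.6
eef_pos: [562.3, 301.0, 330.6]
eef_rot: [3.141, -0.0, 1.78]
wrist_force: [-0.1, 0.2, -0.4]
finger_gap: 94.0
finger_force: 0.0
```

Run:
```python
from h import *
s=manip.read_state(); print(s['clock'],s['eef_pos'],s['eef_rot'],s['wrist_force'])
a=snap('top')['frame'][110:250,120:260]; b=snap('scene')['frame'][80:220,410:550]
cv2.imwrite('pics/c2.png',cv2.resize(np.hstack([a,b])[...,::-1],(800,400),interpolation=2))
```

```text
1.6 [562.27120572 301.02521333 330.61363749] [ 3.14106830e+00 -2.23931151e-04  1.78014127e+00] [-0.07650601  0.17274869 -0.35032   ]
```

View pics/c2.png

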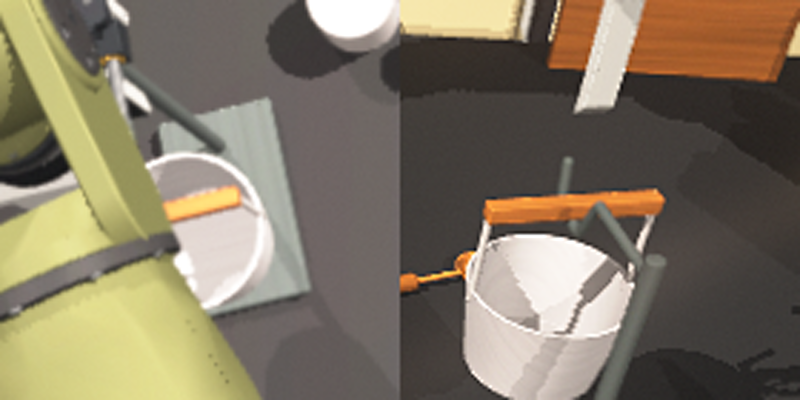

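Run:
```python
from h import *
for n,o in(('top',(120,110)),('scene',(410,80))):
    c=dict(np.load(n+'.npz')); f=200/np.tan(np.radians(c['vfov'])/2); M=np.linalg.inv(c['cam_to_world'])
    for l,p in (('tcp',(562,301,330)),('far',(515,291,330)),('near',(610,311,330)),('bar-35',(564,300,257)),('bar',(557,334,257)),('body',(562,301,440))):
        q=M@[*p,1]; s=q[:2]/q[2]; s=s*(1+c['k1']*(s@s)); uv=s*f+[c['cx'],c['cy']]; print(n,l,uv.round(),((uv-o)*400/140).round())
    cv2.imwrite(f'pics/{n}2.png',c['frame'][...,::-1])
```

```text
top tcp [178. 177.] [166. 193.]
top far [183. 201.] [179. 260.]
top near [174. 154.] [155. 125.]
top bar-35 [190. 183.] [200. 208.]
top bar [174. 186.] [155. 218.]
top body [158. 166.] [108. 159.]
scene tcp [462. 120.] [149. 115.]
scene far [454. 108.] [125.  81.]
scene near [471. 134.] [175. 153.]
scene bar-35 [454. 152.] [125. 205.]
scene bar [470. 151.] [171. 203.]
scene body [476.  65.] [188. -42.]
```

View pics/scene2.png

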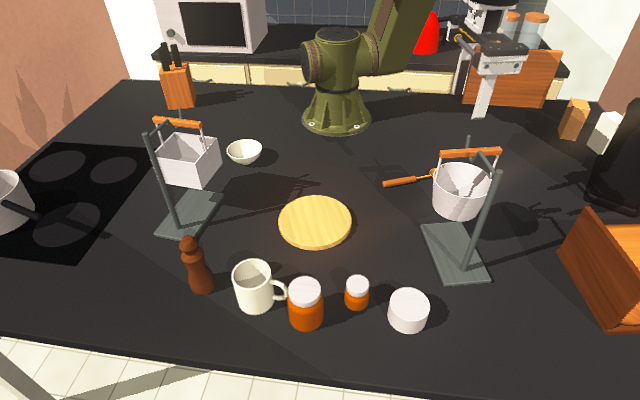

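Run:
```python
from h import *
for n,(u0,u1,v0,v1) in (('scene',(440,500,50,130)),('top',(120,200,110,200))):
    P=pts(dict(np.load(n+'.npz')))
    if n=='scene':
        for v in range(60,122,6): print(v,[(u,*P[v,u].round().astype(int)) for u in range(456,500,6) if P[v,u,2]>150 and P[v,u,0]>300])
    else:
        for v in range(112,160,4): print(v,[(u,*P[v,u].round().astype(int)) for u in range(150,186,4) if P[v,u,2]>250])
```

```text
60 [(462, np.int64(518), np.int64(285), np.int64(432)), (468, np.int64(514), np.int64(297), np.int64(431)), (474, np.int64(619), np.int64(281), np.int64(472)), (480, np.int64(644), np.int64(284), np.int64(481)), (486, np.int64(653), np.int64(290), np.int64(485)), (492, np.int64(650), np.int64(300), np.int64(485)), (498, np.int64(648), np.int64(309), np.int64(485))]
66 [(462, np.int64(515), np.int64(288), np.int64(419)), (468, np.int64(513), np.int64(300), np.int64(419)), (480, np.int64(644), np.int64(286), np.int64(472)), (486, np.int64(648), np.int64(294), np.int64(474)), (492, np.int64(644), np.int64(304), np.int64(473)), (498, np.int64(640), np.int64(314), np.int64(472))]
72 [(456, np.int64(510), np.int64(281), np.int64(405)), (462, np.int64(517), np.int64(290), np.int64(408)), (480, np.int64(646), np.int64(288), np.int64(463)), (486, np.int64(642), np.int64(298), np.int64(462)), (492, np.int64(644), np.int64(306), np.int64(463)), (498, np.int64(641), np.int64(316), np.int64(462))]
78 [(456, np.int64(516), np.int64(282), np.int64(395)), (462, np.int64(514), np.int64(293), np.int64
[... 3197 characters left out ...]
p.int64(634)), (158, np.int64(548), np.int64(234), np.int64(614)), (162, np.int64(554), np.int64(237), np.int64(592)), (166, np.int64(609), np.int64(310), np.int64(379)), (170, np.int64(610), np.int64(304), np.int64(373))]
152 [(150, np.int64(532), np.int64(227), np.int64(658)), (154, np.int64(536), np.int64(229), np.int64(640)), (158, np.int64(541), np.int64(231), np.int64(621)), (162, np.int64(547), np.int64(235), np.int64(597))]
156 [(150, np.int64(527), np.int64(227), np.int64(658)), (154, np.int64(529), np.int64(225), np.int64(650)), (158, np.int64(533), np.int64(227), np.int64(632)), (162, np.int64(539), np.int64(231), np.int64(606)), (166, np.int64(618), np.int64(346), np.int64(280))]
```

Run:
```python
from h import *
def proj(c,p):
    f=200/np.tan(np.radians(c['vfov'])/2); q=np.linalg.inv(c['cam_to_world'])@[*p,1]; s=q[:2]/q[2]; s=s*(1+c['k1']*(s@s)); return (s*f+[c['cx'],c['cy']]).round()
c=snap('scene'); s=manip.read_state(); print(s['clock'],s['eef_pos'],s['joints'])
P=pts(c); m=(P[...,0]>590)&(P[...,0]<640)&(P[...,1]>290)&(P[...,1]<335)&(P[...,2]>290)
m[:,:440]=0; print('near finger min z',np.sort(P[m][:,2])[:8]); m2=(P[...,0]>490)&(P[...,0]<530)&(P[...,1]>270)&(P[...,1]<320)&(P[...,2]>290); print('far',np.sort(P[m2][:,2])[:8])
for z in(173,210): print(z,[proj(c,(243+k*.442,493+k*.897,z)) for k in(-50,50)])
i=cv2.imread('pics/scene0.png')[40:130,470:590]; cv2.imwrite('pics/c3.png',cv2.resize(i,(800,600),interpolation=2))
```

```text
1.75 [562.54182477 300.7863216  330.58268298] [4.33586224e-01 4.60411210e-01 9.47323595e-01 4.52779314e-05
 1.73328663e+00 2.24578064e-01]
near finger min z [360.41182097 360.58393155 361.52843077 361.65983039 361.80323016
 361.83621721 362.25347717 362.48464061]
far [361.06972114 361.18877338 361.19954652 361.2990425  361.72036614
 361.89493543 361.95510363 362.02891533]
173 [array([485., 111.]), array([522., 121.])]
210 [array([489.,  99.]), array([527., 109.])]
```

View pics/c3.png

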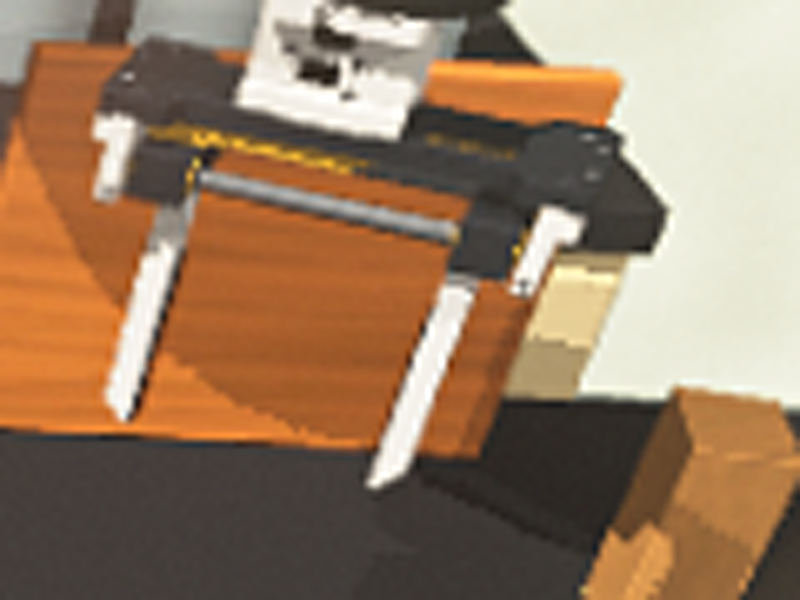

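By depth, the fingertips are at z≈361 while the reported TCP is 330. The same 30 mm gap shows in the first picture, and x and y agree. I'll go by the camera: descend part way, then look again.

>>> servo_tool:
  motion:
    - [[0.002,0,-0.04,0,0,0,0],[0.004,-0.001,-0.08,0,0,0,0],[0.004,-0.001,-0.12,0,0,0,0],[0.004,-0.001,-0.15,0,0,0,0],[0.004,-0.001,-0.18,0,0,0,0],[0.004,-0.001,-0.18,0,0,0,0],[0.004,-0.001,-0.18,0,0,0,0]]

```text
clock: 2.45
eef_pos: [565.0, 300.0, 240.8]
eef_rot: [3.141, -0.0, 1.779]
wrist_force: [-0.5, 1.2, -0.2]
finger_gap: 93.6
finger_force: 0.0
```

Run:
```python
from h import *
c=snap('scene'); s=manip.read_state(); print(s['clock'],s['eef_pos'],s['wrist_force'])
P=pts(c); zt=s['eef_pos'][2]
m=(P[...,0]>600)&(P[...,0]<640)&(P[...,1]>285)&(P[...,1]<335)&(P[...,2]>zt-10); m[:,:440]=0
print('near min z',np.sort(P[m][:,2])[:6]); Q=P[m]; Q=Q[Q[:,2]<zt+70]; print(Q[:,:2].min(0),Q[:,:2].max(0),Q.mean(0))
cv2.imwrite('pics/c4.png',cv2.resize(c['frame'][90:225,400:560,::-1],(800,600)[:1]+(675,))[:600])
```

```text
2.5 [565.18890703 300.06403178 241.28225028] [0.43744779 0.29900587 0.50318776]
near min z [272.2178403  272.58338294 272.6050835  272.63342031 273.74178599
 274.19066375]
[611.75727037 302.03154957] [625.83399793 321.1940676 ] [620.77235728 310.03382264 294.65162338]
```

View pics/c4.png

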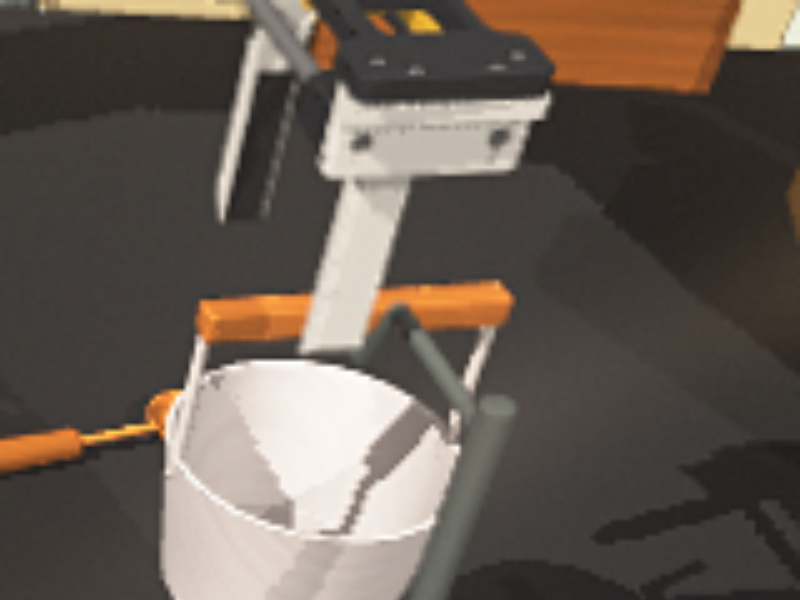

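The picture confirms it: the fingertips are at z≈272, still above the bar (254–264), and reported z is about 31 mm too low. The near finger lines up with the part of the bar left of the hook, at crop (335,350). Next I'll go down 34 mm and close.

>>> servo_tool:
  motion:
    - [[0,0,-0.03,0,0,0,0],[0,0,-0.05,0,0,0,0],[0,0,-0.068,0,0,0,0],[0,0,-0.068,0,0,0,0],[0,0,-0.068,0,0,0,0.4],[0,0,-0.068,0,0,0,0.7],[0,0,-0.068,0,0,0,0.85],[0,0,-0.068,0,0,0,0.9],[0,0,-0.068,0,0,0,1],[0,0,-0.068,0,0,0,1]]
  newtons: 20

```text
clock: 3.5
eef_pos: [565.1, 299.9, 206.2]
eef_rot: [3.141, -0.0, 1.779]
wrist_force: [-0.2, 1.0, -0.3]
finger_gap: 49.5
finger_force: 0.0
```

>>> servo_tool:
  motion:
    - [[0,0,0,0,0,0,1],[0,0,0,0,0,0,1],[0,0,0,0,0,0,1],[0,0,0,0,0,0,1],[0,0,0,0,0,0,1]]
  newtons: 50

```text
clock: 4.0
eef_pos: [565.1, 299.8, 206.1]
eef_rot: [-3.142, 0.0, 1.779]
wrist_force: [-0.9, -0.7, 0.4]
finger_gap: 13.6
finger_force: 49.9
```

>>> servo_tool:
  motion:
    - [[0,0,0.01,0,0,0,1],[0,0,0.024,0,0,0,1],[0,0,0.038,0,0,0,1],[0,0,0.052,0,0,0,1],[0,0,0.066,0,0,0,1],[0,0,0.08,0,0,0,1],[0,0,0.09,0,0,0,1],[0,0,0.09,0,0,0,1],[0,0,0.09,0,0,0,1],[0,0,0.09,0,0,0,1]]

```text
clock: 5.0
eef_pos: [564.9, 299.8, 250.7]
eef_rot: [-3.141, 0.0, 1.779]
wrist_force: [-0.8, 0.4, -3.4]
finger_gap: 13.4
finger_force: 49.8
```

Run:
```python
from h import *
c=snap('scene'); s=manip.read_state(); print(s['clock'],s['eef_pos'],s['wrist_force'],s['finger_force'],s['finger_gap'])
P=pts(c); h=cv2.cvtColor(c['frame'],cv2.COLOR_RGB2HSV); o=(h[...,0]<22)&(h[...,1]>150)&(P[...,2]>270)&(P[...,2]<330)&(abs(P[...,0]-557)<50)&(abs(P[...,1]-334)<85)
Q=P[o]; print(len(Q),Q.min(0),Q.max(0)); 
for y in range(270,400,15):
    q=Q[abs(Q[:,1]-y)<6]
    if len(q)>3: print(y,np.percentile(q[:,2],[5,95]).round(1))
cv2.imwrite('pics/c5.png',cv2.resize(c['frame'][70:205,400:560,::-1],(800,675))[:600])
```

```text
5.05 [564.98095024 299.81836262 250.74278367] [ 0.44293324 -0.22007085 -2.60904232] 49.84957695007324 13.556895893348118
432 [539.01138879 269.65917935 276.54896996] [578.22440684 397.60211302 308.97457226]
270 [296.4 307.9]
285 [295.5 308.3]
315 [297.  307.2]
330 [294.2 308.1]
345 [294.6 306.8]
360 [295.5 306.8]
375 [294.7 306.8]
390 [295.9 306.8]
```

View pics/c5.png

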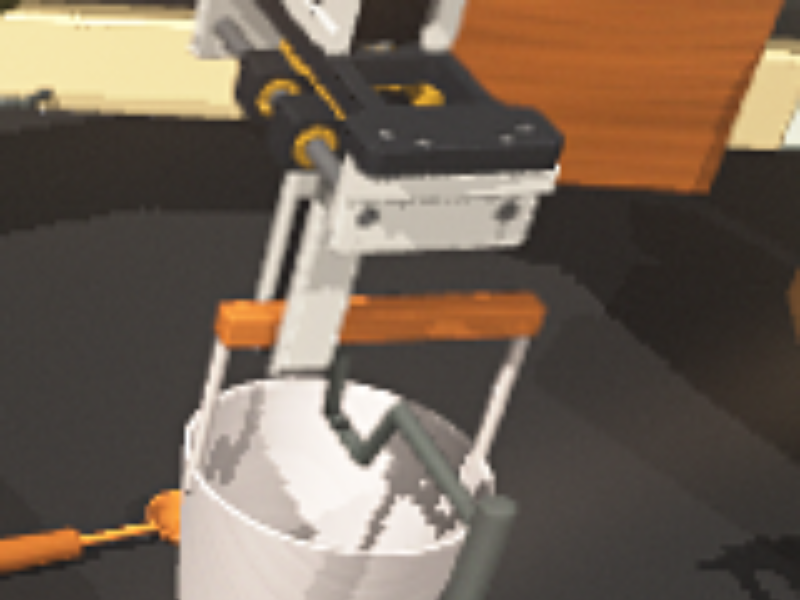

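The pail hangs level in the grip. The bar's underside is at about 294 mm, above the tip at 284. Now I'll draw it away along -x of the stand.

>>> servo_tool:
  motion:
    - [[-0.02,-0.004,0,0,0,0,1],[-0.045,-0.01,0,0,0,0,1],[-0.07,-0.015,0,0,0,0,1],[-0.1,-0.021,0,0,0,0,1],[-0.13,-0.028,0,0,0,0,1],[-0.16,-0.034,0,0,0,0,1],[-0.19,-0.04,0,0,0,0,1],[-0.22,-0.047,0,0,0,0,1],[-0.245,-0.052,0,0,0,0,1],[-0.25,-0.053,0,0,0,0,1]]

```text
clock: 6.05
eef_pos: [439.3, 273.3, 251.4]
eef_rot: [3.141, -0.0, 1.779]
wrist_force: [-0.0, 0.7, -3.0]
finger_gap: 13.6
finger_force: 49.9
```

Run:
```python
from h import *
c=snap('scene'); s=manip.read_state(); print(s['clock'],s['eef_pos'],s['eef_rot'],s['wrist_force'],s['finger_force'],s['finger_gap'])
P=pts(c); h=cv2.cvtColor(c['frame'],cv2.COLOR_RGB2HSV); o=(h[...,0]<22)&(h[...,1]>150)&(P[...,2]>270)&(P[...,2]<330)&(abs(P[...,0]-440)<60)&(abs(P[...,1]-310)<85)
Q=P[o]; print(len(Q),Q.min(0),Q.max(0)); r=cv2.minAreaRect(Q[:,:2].astype(np.float32)); print(r,np.percentile(Q[:,2],98))
```

```text
6.1 [439.64230449 273.34500072 251.43566341] [ 3.14116825e+00 -1.46236752e-04  1.77933108e+00] [-0.33547533  1.22619225 -1.99403027] 49.850038290023804 13.445414651850305
350 [413.67936075 243.26254344 286.10642315] [451.47052542 373.57272852 308.96546831]
((432.7806701660156, 308.5632019042969), (20.103271484375, 131.6403045654297), 10.094594955444336) 308.36407405948023
```

>>> servo_tool:
  motion:
    - [[0.006,-0.015,0,0,0,0,1],[0.018,-0.045,0,0,0,0,1],[0.036,-0.09,0,0,0,0,1],[0.056,-0.145,0,0,0,0,1],[0.08,-0.205,0,0,0,0,1],[0.103,-0.265,0,0,0,0,1],[0.126,-0.325,0,0,0,0,1],[0.149,-0.385,0,0,0,0,1],[0.17,-0.44,0,0,0,0,1],[0.19,-0.49,0,0,0,0,1]]

```text
clock: 7.1
eef_pos: [535.9, 26.1, 250.9]
eef_rot: [-3.141, 0.0, 1.778]
wrist_force: [0.1, 0.9, -2.5]
finger_gap: 13.4
finger_force: 49.8
```

>>> servo_tool:
  motion:
    - [[0.016,-0.04,-0.01,0,0,0,1],[0.03,-0.075,-0.03,0,0,0,1],[0.04,-0.105,-0.06,0,0,0,1],[0.046,-0.12,-0.09,0,0,0,1],[0.046,-0.12,-0.12,0,0,0,1],[0.046,-0.12,-0.15,0,0,0,1],[0.046,-0.12,-0.18,0,0,0,1],[0.046,-0.12,-0.2,0,0,0,1],[0.046,-0.12,-0.2,0,0,0,1],[0.046,-0.12,-0.2,0,0,0,1]]

```text
clock: 8.1
eef_pos: [558.2, -31.6, 151.3]
eef_rot: [3.141, 0.0, 1.779]
wrist_force: [0.5, -0.2, -2.2]
finger_gap: 13.6
finger_force: 49.8
```

Run:
```python
from h import *
s=manip.read_state(); print(s['clock'],s['eef_pos'],s['eef_rot'],s['wrist_force'],s['finger_force'],s['finger_gap'])
for n in('scene','top'):
    c=snap(n); P=pts(c); h=cv2.cvtColor(c['frame'],cv2.COLOR_RGB2HSV); o=(h[...,0]<22)&(h[...,1]>150)&(P[...,2]>170)&(P[...,2]<230)&(abs(P[...,0]-550)<60)&(abs(P[...,1])<90)
    Q=P[o]; print(n,len(Q))
    if len(Q)>20: print(cv2.minAreaRect(Q[:,:2].astype(np.float32)),np.percentile(Q[:,2],[3,98]))
    if n=='scene':
        for y in range(-60,70,15):
            q=Q[abs(Q[:,1]-y)<6]
            if len(q)>3: print(y,np.percentile(q[:,2],[5,95]).round(1))
        cv2.imwrite('pics/c6.png',cv2.resize(c['frame'][110:270,230:410,::-1],(675,600)))
```

```text
8.1 [558.21062845 -31.60161318 151.3486219 ] [3.14146722e+00 2.98195421e-06 1.77915501e+00] [ 0.47899038 -0.19838645 -2.16886914] 49.84938204288483 13.594750396313495
scene 361
((552.9514770507812, 3.7968673706054688), (17.80350112915039, 128.8046417236328), 10.841856002807617) [195.50221539 208.94459623]
-60 [197.2 208. ]
-45 [197.1 208.2]
-15 [197.4 208.7]
0 [194.4 208.3]
15 [196.6 208.4]
30 [196.2 208.5]
45 [195.3 207.7]
60 [196.8 208.5]
top 96
((543.7811279296875, 33.214534759521484), (11.69129753112793, 67.94820404052734), 11.56669807434082) [205.47646265 212.78333921]
```

View pics/c6.png

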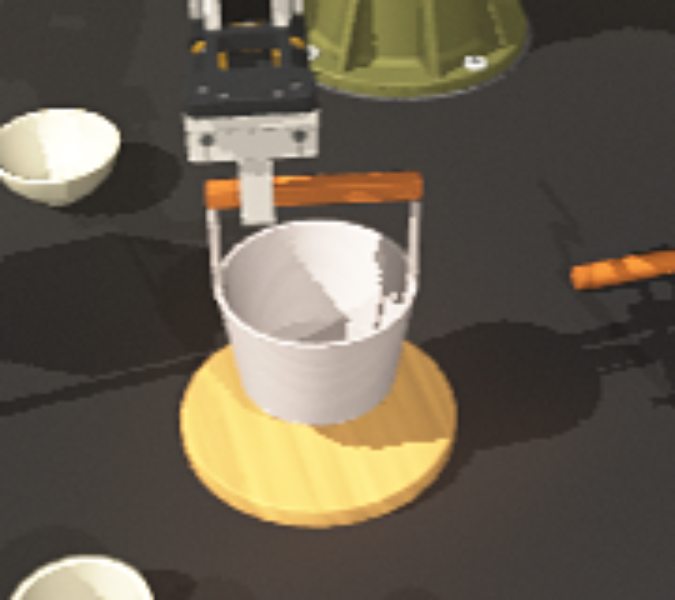

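The pail is level, centred over the board, and 33 mm above it. I'll lower it 29 mm, then creep down.

>>> servo_tool:
  motion:
    - [[-0.002,0,-0.015,0,0,0,1],[-0.002,0,-0.03,0,0,0,1],[-0.002,0,-0.042,0,0,0,1],[-0.002,0,-0.05,0,0,0,1],[-0.002,0,-0.055,0,0,0,1],[-0.002,0,-0.058,0,0,0,1],[-0.002,0,-0.06,0,0,0,1],[-0.002,0,-0.06,0,0,0,1]]

```text
clock: 9.0
eef_pos: [557.1, -31.7, 121.2]
eef_rot: [3.141, 0.0, 1.779]
wrist_force: [0.4, -0.3, -2.2]
finger_gap: 13.9
finger_force: 49.8
```

>>> servo_tool:
  motion:
    - [[0,0,-0.001,0,0,0,1],[0,0,-0.002,0,0,0,1],[0,0,-0.003,0,0,0,1],[0,0,-0.003,0,0,0,1],[0,0,-0.003,0,0,0,1]]

```text
clock: 9.5
eef_pos: [557.1, -31.6, 119.6]
eef_rot: [-3.142, -0.0, 1.779]
wrist_force: [0.5, -0.0, -3.1]
finger_gap: 13.7
finger_force: 49.8
```

>>> servo_tool:
  motion:
    - [[0,0,-0.001,0,0,0,1],[0,0,-0.002,0,0,0,1],[0,0,-0.002,0,0,0,1],[0,0,-0.002,0,0,0,1]]

```text
clock: 9.9
eef_pos: [557.1, -31.6, 118.6]
eef_rot: [-3.142, -0.0, 1.779]
wrist_force: [0.7, -0.4, -2.9]
finger_gap: 13.7
finger_force: 49.8
```

>>> servo_tool:
  motion:
    - [[0,0,-0.001,0,0,0,1],[0,0,-0.002,0,0,0,1],[0,0,-0.002,0,0,0,1],[0,0,-0.002,0,0,0,1]]

```text
clock: 10.3
eef_pos: [557.1, -31.6, 117.6]
eef_rot: [3.142, -0.0, 1.779]
wrist_force: [-0.3, -0.3, -2.2]
finger_gap: 13.5
finger_force: 49.8
```

>>> servo_tool:
  motion:
    - [[0,0,-0.001,0,0,0,1],[0,0,-0.002,0,0,0,1],[0,0,-0.002,0,0,0,1],[0,0,-0.002,0,0,0,1]]

```text
clock: 10.7
eef_pos: [557.5, -31.9, 117.3]
eef_rot: [3.14, 0.001, 1.779]
wrist_force: [0.5, -3.1, 6.1]
finger_gap: 13.4
finger_force: 49.9
```

Run:
```python
from h import *
c=snap('scene'); P=pts(c); h=cv2.cvtColor(c['frame'],cv2.COLOR_RGB2HSV); o=(h[...,0]<22)&(h[...,1]>150)&(P[...,2]>150)&(P[...,2]<200)&(abs(P[...,0]-550)<60)&(abs(P[...,1])<90)
print(np.percentile(P[o][:,2],[90,98]),manip.read_state()['wrist_force'])
```

```text
[174.34594305 175.21545988] [ 1.1956917  -3.2864035   5.32115418]
```

The pail has touched down: the vertical force went from -2 to +6 N. I'll ease the grip, open, and rise straight up.

>>> servo_tool:
  motion:
    - [[0,0,0.0005,0,0,0,1],[0,0,0.0005,0,0,0,1],[0,0,0.0005,0,0,0,1]]
  newtons: 6

```text
clock: 11.05
eef_pos: [557.5, -31.7, 117.2]
eef_rot: [3.141, 0.0, 1.779]
wrist_force: [2.8, -2.1, 5.6]
finger_gap: 13.5
finger_force: 6.0
```

>>> servo_tool:
  motion:
    - [[0,0,0,0,0,0,0.8],[0,0,0,0,0,0,0.7],[0,0,0,0,0,0,0.5],[0,0,0,0,0,0,0.5],[0,0,0,0,0,0,0.5],[0,0,0,0,0,0,0.5]]

```text
clock: 11.65
eef_pos: [557.0, -31.6, 116.8]
eef_rot: [-3.141, -0.0, 1.779]
wrist_force: [0.6, -0.0, 0.2]
finger_gap: 46.8
finger_force: 0.0
```

>>> servo_tool:
  motion:
    - [[0,0,0.02,0,0,0,0.5],[0,0,0.05,0,0,0,0.5],[0,0,0.1,0,0,0,0.5],[0,0,0.16,0,0,0,0.5],[0,0,0.22,0,0,0,0.5],[0,0,0.28,0,0,0,0.5],[0,0,0.34,0,0,0,0.5],[-0.05,0,0.36,0,0,0,0.5],[-0.1,0,0.36,0,0,0,0.5],[-0.12,0,0.36,0,0,0,0.5]]

```text
clock: 12.65
eef_pos: [495.9, -31.6, 298.2]
eef_rot: [3.14, 0.001, 1.779]
wrist_force: [0.2, 0.9, 0.3]
finger_gap: 46.9
finger_force: 0.0
```

Run:
```python
from h import *
c=snap('scene'); P=pts(c); h=cv2.cvtColor(c['frame'],cv2.COLOR_RGB2HSV); o=(h[...,0]<22)&(h[...,1]>150)&(P[...,2]>155)&(P[...,2]<200)&(abs(P[...,0]-550)<60)&(abs(P[...,1])<90)
s=manip.read_state();print(s['clock'],s['eef_pos'],s['finger_gap'],np.percentile(P[o][:,2],98),cv2.minAreaRect(P[o][:,:2].astype(np.float32)))
cv2.imwrite('pics/c7.png',c['frame'][...,::-1])
```

```text
12.7 [495.56703251 -31.5982893  298.10020906] 47.066090740451735 175.17969155634623 ((551.1405639648438, 3.2405014038085938), (17.07495880126953, 128.37979125976562), 11.651177406311035)
```

View pics/c7.png

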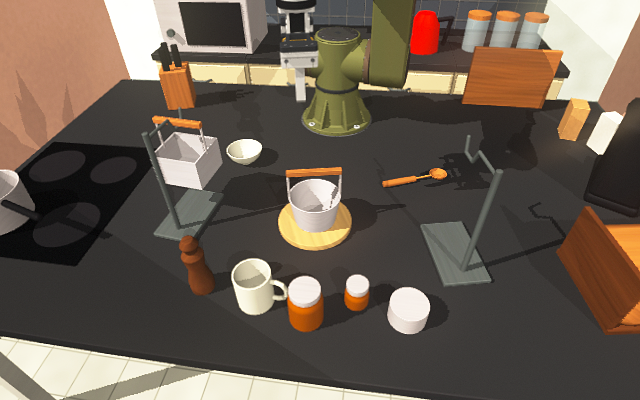

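The round pail stands upright in the middle of the board, around (315,210). The square pail is still hanging as before at (188,158), and the gripper is clear.

```bash
python3 -c "
from cell import manip
print(manip.sign_off())"
```

```text
the job is handed in; nothing more can be done
None
```

The round pail is off its hook and standing upright, centred on the round board to within about 2 mm; the gripper has let go, the square pail still hangs as it was, and I handed the job in at about 12.7 s.

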